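# Close and seal the push-button storage tub

## Robot

A 6-joint arm with a two-finger parallel gripper is mounted at the origin on the work surface; the furniture and walls round the work are solid. World frame = base frame: x ahead of the robot, y to its left, z up, the work surface at z = 0. Lengths are in mm, angles in degrees, forces in N, time in s.
With the tool pointing down it reaches from about 325 to 875 mm from the base axis. Payload 4.4 kg.
Tool frame: the origin (TCP) lies at the centre of the arm's flange, where the gripper is bolted on; the fingertips stand 173 mm ahead of it and the grasp point (between the pads) lies 155 mm ahead of it; z points along the fingers, y is the line along which they close (so a half turn about z gives the same grasp; the last joint's range is limited). The gripper opens to 85 mm and grips with 20 to 120 N. Pads are 22 mm wide; open, the fingers measure 114 mm over their backs; the gripper's body (76 mm by 85 mm) begins 54 mm behind the grasp point. The pads swing forward as they close: fully open they stand 13 mm farther back than shut.
Start: joints at [-79.956, 11.837, 88.321, -0, 79.842, -8.623], TCP at [184.026, -544.76, 404.682] pointing down, gripper open.
Joint ranges: [-156.59, 156.59], [-49.26, 127.26], [12.9, 141.05], [-63.56, 243.56], [4.71, 150.69], [-161.64, 161.64]. Speed limits (degrees/s): [159.86, 159.86, 180, 180, 180, 180].

## Interface

Orientations are given as a 3x3 rotation matrix whose columns are the frame's x, y, z axes.
In Python, from station import manip, move_gripper, vision gives the robot as it stands. Calls block until the motion is done:
- manip.move_ptp(position, orientation): joint-space move of the TCP to a pose.
- manip.movel(position, ori=None, v=150): straight line of the TCP; ori=None keeps the orientation; v is the mean speed in mm/s.
- manip.move_j(angles): joint-space move.
- move_gripper(opening, squeeze=None): finger opening in mm; squeeze is the grip in N (None keeps the last); returns when the fingers have stopped.
- manip.hold(seconds).
- manip.solve_ik(position, orientation): joint angles nearest the present ones, or None.
- manip.sense(): the state.
- vision.grab_frame(name): name is "scene" or "top" or "wrist"; returns a dict with "pixels" (384x512x3 uint8, blue, green, red), "K" (3x3 intrinsics, pixels), "k1" (the pictures are not rectified: a ray, as slopes to the right and down, at radius r is drawn at 1 + k1 r^2 times it, then the intrinsics apply), "R" (3x3) and "t" (3): a world point X has camera coordinates R X + t; the wrist camera has in their place "tool_from_camera" (4x4, takes a point from camera to tool coordinates, whose origin is the TCP and whose axes are the flange's). Camera axes: x right, y down, z forward; pixel columns grow to the right and rows downward; lengths in mm; the calibration is good to about 2 mm. A picture is of the moment at which its call begins: read the wrist's pose just before it. There is no depth.
A pose or a line that the arm cannot do raises manip.IKError and nothing moves.
- manip.job_done(): hands the job in; it is judged then, once.
Trained networks look in a picture, given as the dict that the camera call returned (one of the last four; its "shot" number tells which), for a name from the list of things; names that differ only in an ending like _2 or _b are one class to them, and where a whole thing is asked for, a point or a joint stands for the part that bears it (a point fixed in the world has none). Each returns a list of dicts, best first, with "score" (0 to 1); they miss things now and then, are a little off and sometimes report something else, mostly with a low value. They report only what shows in the picture. A call takes as long as a camera call.
- vision.look_for(picture, label): "pixel" ([row, column] in pixels, amid what is visible of it).
The state is a dict: "t": time; "q": joint angles; "joint_vel": joint speeds; "tau": joint torques, N m; "eef_pos": TCP position; "orientation": TCP orientation; "ft_force": force on the tool from outside, world axes, zero at the start; "moment": the same for the moment, N m; "finger_gap": finger opening in mm; "grasp_force": force on a finger pad.
Only numpy, scipy, OpenCV 4.12 (cv2) and the standard library are available. Lean on these libraries where they do the work, as an engineer would, in place of code of your own. Each camera call takes 0.05 s, during which the arm holds its last target. There are 200 camera calls.

## Task

Close the clear storage tub: set the white lid fully home and level in its mouth while the lid's round grey button, which serves as its handle, is still up. Then push the button straight down until you feel it click over and it stays down by itself, and let go; go gently, because the plastic cracks if you bear down on it, and leave the tub standing where it is and the things round it alone.

Things in the scene. Friction and masses are not known exactly. Their poses are not given: they have to be found in the camera images.
- tub: Clear round plastic storage tub, loose, about 0.5 kg, 104 mm across the rim and 100 mm high, with two cookie cutters lying in it. Origin at the centre of its underside, z up along its axis.
- mouth (a point): Centre of the tub's mouth, level with its rim, 100 mm above the tub's origin. Inside diameter of the mouth 98 mm, walls 3 mm thick.
- lid: Round white plastic lid, loose, 0.5 kg, lying right way up. Origin at the centre of its underside, z up. First 14 mm: plug 93 mm across (tapered below) that enters the mouth; then a flange 111 mm across, from z = 14 to 20 mm, that rests on the rim when home (lid origin then 86 mm above the tub's). In its middle a metal collar carries a grey button, by which it is lifted.
- lid_top (a point): Centre of the flat top of the lid's flange, 20 mm above the lid's origin. The collar here, 53 mm across, is screwed in more or less far: its top is 2 to 12 mm above this point (differs per start, not measured, stays put). The button on it is 40 mm across with upright sides; its top is 22 mm above the collar when up (24 to 34 mm above this point), 4 mm when down. Pinch its sides with 15 to 30 N.
- button (a joint): How far the button is pressed into the collar, m: 0 up, 0.018 down on a rigid stop. Over-centre snap: resists 2 to 4 N at first, rising to a peak of 7 to 13 N (differs per start) at about 0.0075, falling to nothing at 0.0163; then it pulls itself down and stays. Let go earlier it springs up. Pushing past the stop loads the tub's rim, which cracks above 22 N (lid's weight of 5 to 6 N included).
- garlic: Bystander: bulb of garlic, 60 mm across, 59 mm high. Origin under its centre.
- spice_jar: Bystander: glass spice jar with a black cap, 41 mm in diameter, 105 mm high. Origin under its centre.
- shaker: Bystander: grey-topped salt shaker, 44 mm in diameter, 90 mm high. Origin under its centre.

How it is judged:
By the outcome, as a careful person would: the job done as asked, in the order asked, and still so for the second after the job is handed in, with the robot touching nothing.
It also fails if it takes over 54 s, if anything falls off the work surface, if the arm or the gripper's body presses on something with over 40 N, if the wrist force passes 120 N, or if a joint passes its speed limit or range.

## Working session

There is one attempt and no reset: what is moved stays moved. The work goes in short steps, each a Python script; the robot and the scene stay as the last script left them, time stands still between calls to the robot, and variables do not carry over. Pictures are saved under pics/ and viewed, at most 10 in all, crops included, and the job is handed in when it is done.

```bash
ls; mkdir -p pics; cat > h.py <<'E'
import numpy as np, cv2
from station import manip, move_gripper, vision
def grab(name):
    s=manip.sense(); f=vision.grab_frame(name)
    if 'R' in f and name!='wrist': R=np.array(f['R']);t=np.array(f['t']).ravel()
    else:
        T=np.array(f['tool_from_camera']);Rw=np.array(s['orientation']);p=np.array(s['eef_pos'])
        Rc=Rw@T[:3,:3];c=Rw@T[:3,3]+p;R=Rc.T;t=-R@c
    f['Rw']=R;f['tw']=t
    return f
def dist(f): return np.array([f['k1'],0,0,0,0],float)
def ray(f,rc):
    r,c=rc
    u=cv2.undistortPoints(np.array([[[c,r]]],float),np.array(f['K'],float),dist(f)).ravel()
    d=f['Rw'].T@np.array([u[0],u[1],1]);return -f['Rw'].T@f['tw'],d/np.linalg.norm(d)
def tri(fs,ps):
    A=np.zeros((3,3));b=np.zeros(3);L=[]
    for f,p in zip(fs,ps):
        o,d=ray(f,p);M=np.eye(3)-np.outer(d,d);A+=M;b+=M@o;L.append((o,d))
    X=np.linalg.solve(A,b);return X,[np.linalg.norm((np.eye(3)-np.outer(d,d))@(X-o)) for o,d in L]
def onz(f,p,z):
    o,d=ray(f,p);return o+d*(z-o[2])/d[2]
def proj(f,X):
    q,_=cv2.projectPoints(np.array(X,float).reshape(-1,1,3),cv2.Rodrigues(f['Rw'])[0],f['tw'],np.array(f['K'],float),dist(f));return q.reshape(-1,2)
E
python3 - <<'E'
from h import *
np.set_printoptions(precision=1,suppress=True)
fs={}
for n in('scene','top'):
    fs[n]=grab(n);cv2.imwrite(f'pics/{n}0.png',fs[n]['pixels']); print(n,-fs[n]['Rw'].T@fs[n]['tw'],fs[n]['K'][0][0],fs[n]['k1'])
for l in('tub','mouth','lid','lid_top','button','garlic','spice_jar','shaker'):
    ps=[]
    for n in fs:
        r=vision.look_for(fs[n],l);print(l,n,[(np.array(x['pixel']),round(x['score'],2)) for x in r[:2]]); 
        if r:ps.append((fs[n],r[0]['pixel']))
    if len(ps)==2:print('   ',*tri(*zip(*ps)))
print(manip.sense())
E
```

```text
pics
scene [-387.7  507.4  569.4] 461.5798261141948 -0.15274022030677187
top [ 245.4  -38.9 1123.5] 470.7097016900088 -0.019977134311760947
tub scene [(array([230.2, 199.7]), 0.71)]
tub top [(array([206.8, 204.6]), 0.92), (array([211.6, 330.8]), 0.45)]
    [425.  103.6  54.7] [np.float64(2.338011611659357), np.float64(2.338011611659365)]
mouth scene [(array([230.7, 203.4]), 0.6)]
mouth top [(array([202.9, 203.3]), 0.77)]
    [429.3 101.1  52.6] [np.float64(10.600133591402427), np.float64(10.60013359140257)]
lid scene [(array([211.2, 293.1]), 0.87)]
lid top [(array([212.4, 327.6]), 0.77)]
    [ 449.5 -184.5   13.4] [np.float64(1.8679488382548852), np.float64(1.8679488382549736)]
lid_top scene [(array([211.8, 292.4]), 0.92)]
lid_top top [(array([210.6, 332.1]), 0.56)]
    [ 458.6 -193.8    4.8] [np.float64(1.2013980542080285), np.float64(1.2013980542080218)]
button scene [(array([206.6, 294.9]), 0.63), (array([209.3, 293.5]), 0.45)]
button top [(array([210.9, 331.6]), 0.74), (array([198.4, 377.4]), 0.73)]
    [ 452.3 -192.2   23.8] [np.float64(1.7068369157558758), np.float64(1.70683691
[... 240 characters left out ...]
ray([223.4, 129. ]), 0.77), (array([233.4, 200.7]), 0.34)]
spice_jar top [(array([177.1, 145.4]), 0.87)]
    [475.1 244.6  88.1] [np.float64(1.1225160545232304), np.float64(1.1225160545231978)]
shaker scene []
shaker top [(array([201.1, 379.4]), 0.71)]
{'t': 0.9, 'q': array([-80. ,  11.8,  88.3,  -0. ,  79.8,  -8.6]), 'joint_vel': array([-0. , -0.1, -0.1, -0. ,  0. , -0. ]), 'tau': array([ -0. , -38.3, -29.2,  -0. ,   0. ,   0. ]), 'eef_pos': array([ 184. , -544.8,  404.7]), 'orientation': array([[ 0.9,  0.3, -0. ],
       [ 0.3, -0.9, -0. ],
       [-0. ,  0. , -1. ]]), 'ft_force': array([0.2, 0.2, 0.1]), 'moment': array([-0., -0., -0.]), 'grasp_force': 0.0, 'finger_gap': 85.51237795840277}
```

View pics/top0.png

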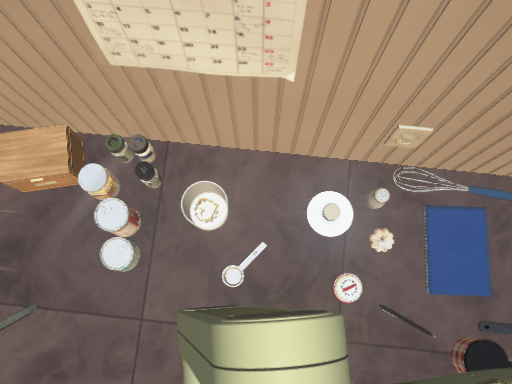

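View pics/scene0.png

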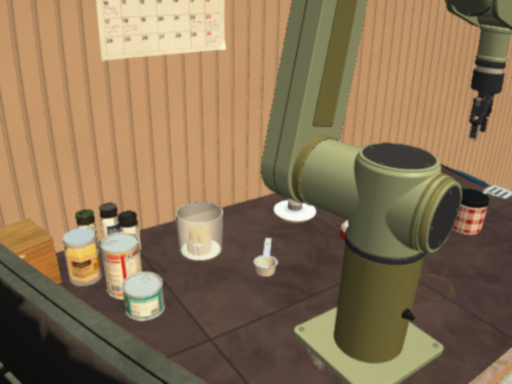

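The top view shows the lid at (col 330, row 214) with its button at (332, 211). The tub is at (205, 204), the shaker at (379, 198) right beside the lid, and the garlic at (382, 240). Next I take wrist views over the lid and then the tub.

```bash
cat >> h.py <<'E'
def down(yaw): # yaw = direction (deg) of tool y in the world
    a=np.radians(yaw);y=np.array([np.cos(a),np.sin(a),0]);z=np.array([0,0,-1.]);return np.c_[np.cross(y,z),y,z]
E
python3 - <<'E'
from h import *
np.set_printoptions(precision=1,suppress=True)
for yw in(0,180):
    for p in((450,-190,380),(427,102,380)): print(yw,p,manip.solve_ik(p,down(yw)))
yw=0 if abs(manip.solve_ik((450,-190,380),down(0))[5])<abs(manip.solve_ik((450,-190,380),down(180))[5]) else 180
print(yw)
import pickle
for k,(x,y) in {'lid':(450,-190),'tub':(427,102)}.items():
    S=[]
    for i,(dx,dy) in enumerate(((-70,0),(0,0))):
        p=(x+dx,y+dy,400)
        (manip.move_ptp(p,down(yw)) if i==0 else manip.movel(p,v=100)); manip.hold(.2)
        f=grab('wrist');S.append(f);cv2.imwrite(f'pics/{k}{i}.png',f['pixels'])
        for l in (('lid','lid_top','button','shaker','garlic') if k=='lid' else('tub','mouth')):
            r=vision.look_for(f,l);print(k,i,l,[(np.array(q['pixel']),round(q['score'],2)) for q in r[:2]])
    pickle.dump(S,open(f'{k}.pkl','wb'))
print(manip.sense()['t'],manip.sense()['q'])
a=[np.hstack([cv2.imread(f'pics/{k}{i}.png') for i in(0,1)]) for k in('lid','tub')]
cv2.imwrite('pics/all.png',cv2.resize(np.vstack(a),(800,600)))
E
```

```text
0 (450, -190, 380) [-33.1   2.5 101.8  -0.   75.7 -33.1]
0 (427, 102, 380) [  2.1  -3.9 108.1  -0.   75.8   2.1]
180 (450, -190, 380) [-33.1   2.5 101.8  -0.   75.7 146.9]
180 (427, 102, 380) None
0
lid 0 lid [(array([151.3, 325.7]), 0.69)]
lid 0 lid_top [(array([146.9, 325.2]), 0.87)]
lid 0 button [(array([153.3, 325.2]), 0.74)]
lid 0 shaker [(array([244.5, 360. ]), 0.88)]
lid 0 garlic [(array([255.6, 274.7]), 0.72)]
lid 1 lid [(array([152. , 257.6]), 0.83)]
lid 1 lid_top [(array([150.1, 260.2]), 0.73)]
lid 1 button [(array([152.9, 259.1]), 0.8)]
lid 1 shaker [(array([252.3, 301.3]), 0.98)]
lid 1 garlic [(array([257.5, 213.3]), 0.85)]
tub 0 tub [(array([168.2, 341.7]), 0.84)]
tub 0 mouth [(array([168.4, 344.5]), 0.88)]
tub 1 tub [(array([171.6, 261.5]), 0.56)]
tub 1 mouth [(array([172.1, 261.9]), 0.58)]
6.975 [  2.1  -5.  106.7  -0.   78.3   2.1]
```

View pics/all.png

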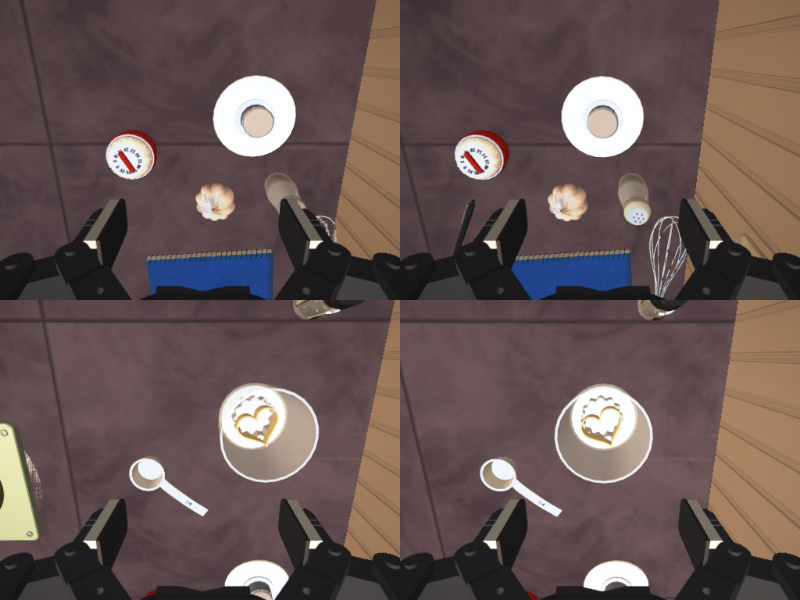

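The wrist views show the lid with its tan-topped button, clear of the shaker and garlic, and the tub with its thin white rim. I'll fit 3D circles to these edges across both views.

```bash
cat >> h.py <<'E'
from scipy.optimize import least_squares
def circ(c): # x,y,z,r
    a=np.linspace(0,2*np.pi,180,endpoint=False);return np.c_[c[0]+c[3]*np.cos(a),c[1]+c[3]*np.sin(a),0*a+c[2]]
def fit(fs,pts,c0,free_z=True):
    """3D level circle from edge pixels (col,row) in several views"""
    def res(c):
        c=c if free_z else np.r_[c[:2],c0[2],c[2]]
        o=[]
        for f,p in zip(fs,pts):
            for q in p: pass
            u=cv2.undistortPoints(np.array(p,float).reshape(-1,1,2),np.array(f['K'],float),dist(f)).reshape(-1,2)
            d=np.c_[u,np.ones(len(u))]@f['Rw'];og=-f['Rw'].T@f['tw'];X=og+d*((c[2]-og[2])/d[:,2])[:,None]
            o.append(np.hypot(X[:,0]-c[0],X[:,1]-c[1])-c[3])
        return np.concatenate(o)
    x0=np.array(c0,float) if free_z else np.array([c0[0],c0[1],c0[3]],float)
    s=least_squares(res,x0,loss='soft_l1',f_scale=.5);r=res(s.x);return s.x,np.median(abs(r))
E
python3 - <<'E'
from h import *
import pickle
np.set_printoptions(precision=1,suppress=True)
L=pickle.load(open('lid.pkl','rb'));T=pickle.load(open('tub.pkl','rb'))
def big(mask,near,pick):
    cs,_=cv2.findContours(mask.astype(np.uint8),cv2.RETR_LIST,cv2.CHAIN_APPROX_NONE)
    cs=[c for c in cs if len(c)>30 and np.hypot(*(cv2.minEnclosingCircle(c)[0]-np.array(near)))<30]
    return pick(cs)[:,0,:]
mx=lambda cs:max(cs,key=lambda c:cv2.contourArea(cv2.convexHull(c)))
lp=[];tp=[];bp=[];crops=[]
for f,(c,r) in zip(L,((325,151),(258,152))):
    g=f['pixels'];p=big(g.min(2)>190,(c,r),mx);lp.append(p)
    # button top: warm pixels within the lid
    gi=g.astype(int);m=np.zeros(g.shape[:2],np.uint8);cv2.circle(m,(c,r),34,1,-1)
    b=big(((gi[...,2]-gi[...,0]>15)&(gi[...,2]>150)&(m>0)),(c,r),mx);bp.append(b)
    v=g.copy();v[p[:,1],p[:,0]]=(0,0,255);v[b[:,1],b[:,0]]=(0,200,0);crops.append(v[r-65:r+65,c-65:c+65])
for f,(c,r) in zip(T,((344,168),(262,172))):
    g=f['pixels'];p=big(g.min(2)>190,(c,r),mx);h=cv2.convexHull(p.reshape(-1,1,2)).reshape(-1,2)
    tp.append(h);v=g.copy()
    for x,y in h: v[y,x]=(0,0,255)
    crops.append(v[r-65:r+65,c-65:c+65])
print('lid',*fit(L,lp,(450,-190,20,55)),'button',*fit(L,bp,(450,-190,50,20)),'tub',*fit(T,tp,(427,102,100,52)))
for i in(0,1):print('fixed z lid17',fit(L[i:i+1],lp[i:i+1],(450,-190,17,55),False),'but50',fit(L[i:i+1],bp[i:i+1],(450,-190,50,20),False),'tub100',fit(T[i:i+1],tp[i:i+1],(427,102,100,52),False))
cv2.imwrite('pics/fit.png',cv2.resize(np.vstack([np.hstack(crops[:2]),np.hstack(crops[2:])]),(600,600),interpolation=0))
E
```

```text
lid [ 449.  -187.8   18.1   54.3] 0.24836956655151 button [ 448.7 -187.5   44.2   18.5] 0.2881155061182703 tub [427.3 101.7  98.4  52.2] 0.42308628538749815
fixed z lid17 (array([ 449.2, -188. ,   54.5]), np.float64(0.25767799751035625)) but50 (array([ 447.5, -186. ,   18.3]), np.float64(0.2658142975038196)) tub100 (array([425.7, 104.2,  53.6]), np.float64(1.2449253421122108))
fixed z lid17 (array([ 449. , -188. ,   54.5]), np.float64(0.25296712359748597)) but50 (array([ 448.7, -186.1,   18.1]), np.float64(0.299226032133328)) tub100 (array([427.4, 101.9,  51.7]), np.float64(0.2206566234766285))
```

View pics/fit.png

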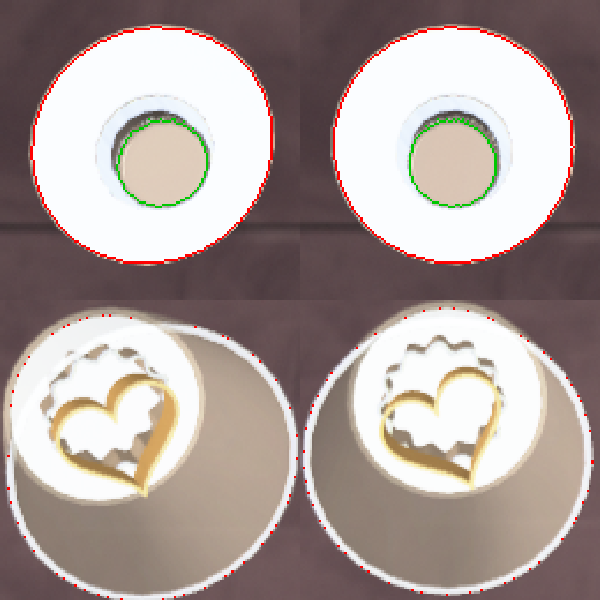

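Button top comes out near z 44, consistent with the text. I'll add views at ±90° yaw to cancel calibration bias, and drop the part of the rim contour where the tub's contents show.

```bash
cat > m.py <<'E'
from h import *
def big(mask,near,n=30):
    cs,_=cv2.findContours(mask.astype(np.uint8),cv2.RETR_LIST,cv2.CHAIN_APPROX_NONE)
    cs=[c for c in cs if len(c)>n and np.hypot(*(cv2.minEnclosingCircle(c)[0]-np.array(near)))<30]
    return max(cs,key=lambda c:cv2.contourArea(cv2.convexHull(c)))[:,0,:]
def lidpts(f,at):
    c=proj(f,at)[0];g=f['pixels'];p=big(g.min(2)>190,c)
    gi=g.astype(int);m=np.zeros(g.shape[:2],np.uint8);cv2.circle(m,(int(c[0]),int(c[1])),34,1,-1)
    return p,big((gi[...,2]-gi[...,0]>15)&(gi[...,2]>150)&(m>0),c)
def tubpts(f,c4):
    c=proj(f,c4[:3])[0];h=cv2.convexHull(big(f['pixels'].min(2)>190,c).reshape(-1,1,2)).reshape(-1,2)
    q=proj(f,circ(c4));d=np.linalg.norm(h[:,None]-q[None],axis=2).min(1);return h[d<2.5]
E
python3 - <<'E'
from m import *
import pickle
np.set_printoptions(precision=1,suppress=True)
L=pickle.load(open('lid.pkl','rb'));T=pickle.load(open('tub.pkl','rb'))
for S,(x,y) in((T,(427,102)),(L,(449,-188))):
    for yw in((90,-90) if S is T else (-90,90)):
        manip.move_ptp((x,y,400),down(yw));manip.hold(.2);S.append(grab('wrist'))
pickle.dump(L,open('lid2.pkl','wb'));pickle.dump(T,open('tub2.pkl','wb'))
print(manip.sense()['t'])
for k,S in(('l',L),('t',T)):
    for i in(2,3):cv2.imwrite(f'pics/{k}{i}.png',S[i]['pixels'])
tp=[tubpts(f,(427.3,101.7,98.4,52.2)) for f in T];q=[lidpts(f,(449,-188,20)) for f in L]
lp=[a for a,_ in q];bp=[b for _,b in q]
print('all lid',*fit(L,lp,(450,-190,20,55)),'button',*fit(L,bp,(450,-190,50,20)),'tub',*fit(T,tp,(427,102,100,52)))
for i in range(4):print(i,'lid17',fit(L[i:i+1],lp[i:i+1],(450,-190,17,55),False),'but45',fit(L[i:i+1],bp[i:i+1],(450,-190,45,20),False),'tub99',len(tp[i]),fit(T[i:i+1],tp[i:i+1],(427,102,99,52),False))
E
```

```text
15.7917
all lid [ 449.  -187.9   17.7   54.4] 0.2419179917076555 button [ 448.8 -187.8   43.    18.7] 0.3502997039795872 tub [427.4 101.7  99.6  51.7] 0.12983514690751008
0 lid17 (array([ 449.2, -188. ,   54.5]), np.float64(0.25767799751035625)) but45 (array([ 448.5, -187.3,   18.6]), np.float64(0.26939472624256666)) tub99 35 (array([427.7, 101.3,  51.7]), np.float64(0.05598573461091405))
1 lid17 (array([ 449. , -188. ,   54.5]), np.float64(0.25296712359748597)) but45 (array([ 448.7, -187.3,   18.4]), np.float64(0.303534033172534)) tub99 50 (array([427.4, 101.5,  51.8]), np.float64(0.12776397759996527))
2 lid17 (array([ 448.9, -187.9,   54.5]), np.float64(0.22703049776263384)) but45 (array([ 449.4, -187.8,   18.3]), np.float64(0.3023965515829943)) tub99 46 (array([427.5, 101.7,  51.8]), np.float64(0.16972768856852483))
3 lid17 (array([ 449.2, -187.8,   54.6]), np.float64(0.22533865484441407)) but45 (array([ 448.2, -187.8,   18.9]), np.float64(0.3266364349075985)) tub99 47 (array([427.3, 101.7,  51.8]), np.float64(0.15480711245019307))
```

```bash
python3 - <<'E'
from m import *
np.set_printoptions(precision=2,suppress=True)
st=lambda m:(lambda s:print(m,round(s['t'],2),s['eef_pos'],s['ft_force'],s['moment'],round(s['finger_gap'],1),round(s['grasp_force'],1)))(manip.sense())
manip.move_ptp((449,-187.9,280),down(0));st('above')
manip.movel((449,-187.9,199),v=80);st('down')
move_gripper(30,25);st('grip')
if manip.sense()['finger_gap']>36:
    manip.movel((449,-187.9,215),v=40);manip.hold(.2);st('lift')
    cv2.imwrite('pics/lift.png',grab('wrist')['pixels'])
E
```

```text
above 17.19 [ 449.21 -188.03  280.34] [-0.14  0.64  0.14] [-0.04  0.   -0.03] 85.6 0.0
down 18.36 [ 449.38 -188.11  199.55] [0.56 0.04 0.49] [ 0.01  0.03 -0.05] 85.5 0.0
grip 18.85 [ 449.23 -188.07  199.45] [-0.77 -0.63  2.19] [-0.    0.07 -0.  ] 38.4 25.7
lift 19.6 [ 448.81 -187.77  214.68] [-1.15  0.05 -4.85] [ 0.01  0.04 -0.04] 38.9 25.9
```

```bash
python3 - <<'E'
from m import *
np.set_printoptions(precision=2,suppress=True)
st=lambda m:(lambda s:print(m,round(s['t'],2),s['eef_pos'],s['ft_force'],s['moment'],round(s['finger_gap'],1),round(s['grasp_force'],1)))(manip.sense())
manip.movel((449,-187.9,335),v=100)
manip.movel((427.4,101.7,335),v=150);manip.hold(.2);st('over')
a=grab('scene')['pixels'];b=grab('wrist')['pixels']
manip.movel((427.4,101.7,305),v=80);manip.hold(.15);st('low')
c=grab('scene')['pixels'];d=grab('wrist')['pixels']
r=lambda g:cv2.resize(g[110:290,90:330],(400,300))
cv2.imwrite('pics/over.png',np.vstack([np.hstack([r(a),cv2.resize(b,(400,300))]),np.hstack([r(c),cv2.resize(d,(400,300))])]))
E
```

```text
over 23.28 [427.48 101.33 334.96] [ 0.81  0.47 -4.86] [0.01 0.07 0.01] 38.3 25.9
low 24.06 [427.83 101.74 305.67] [-0.06  0.98 -5.37] [ 0.01 -0.01  0.02] 38.7 25.9
```

View pics/over.png

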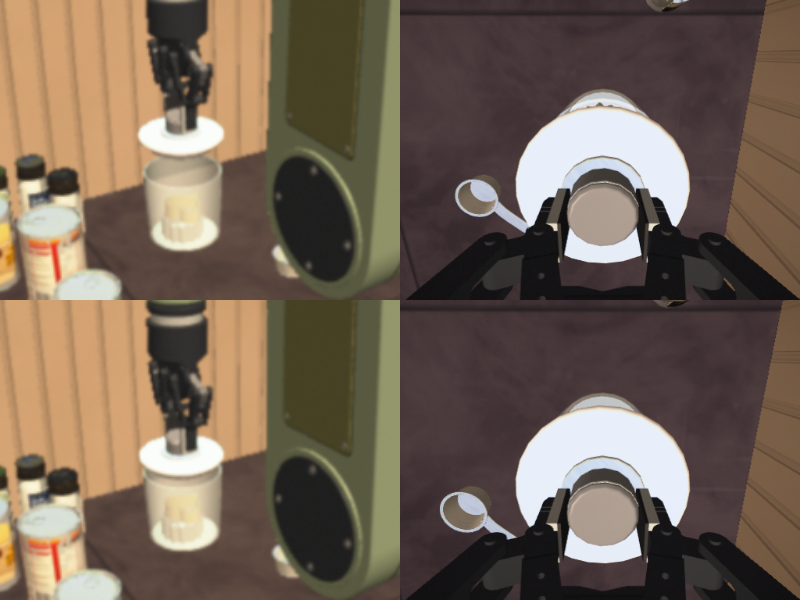

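The lid is level and centred over the tub (wrist view: button at ≈(600, 510), flange concentric with the mouth). I lower it while watching the force.

```bash
python3 - <<'E'
from m import *
np.set_printoptions(precision=2,suppress=True)
st=lambda m:(lambda s:print(m,round(s['t'],2),s['eef_pos'],s['ft_force'],s['moment'],round(s['finger_gap'],1),round(s['grasp_force'],1)))(manip.sense())
x,y,z=427.4,101.7,305.
fz=lambda:np.mean([(manip.hold(.02),manip.sense()['ft_force'][2])[1] for _ in range(3)])
while z>283:
    z-=3 if z>291 else .7
    manip.movel((x,y,z),v=30);f=fz();st(f'{z:.1f} {f:.1f}')
    if f>-2: break
E
```

```text
302.0 -4.4 24.46 [427.3  101.69 301.88] [-0.51 -0.11 -3.82] [-0.04  0.    0.05] 38.6 25.9
299.0 -4.6 24.76 [427.32 101.68 298.81] [ 0.22 -0.4  -5.45] [0.03 0.01 0.06] 38.9 25.9
296.0 -4.7 25.06 [427.32 101.69 295.82] [-0.42 -0.86 -4.63] [-0.02 -0.    0.04] 38.5 25.9
293.0 -4.3 25.36 [427.32 101.69 292.83] [-0.16 -0.65 -4.29] [0.02 0.   0.  ] 38.4 25.9
290.0 -4.6 25.66 [427.33 101.69 289.85] [ 0.43  1.05 -3.74] [0.02 0.02 0.  ] 38.5 25.9
289.3 -4.6 25.96 [427.42 101.69 289.33] [ 0.36  0.83 -4.81] [-0.01  0.   -0.01] 38.7 25.9
288.6 -4.7 26.26 [427.4 101.7 288.6] [ 0.14 -0.93 -4.6 ] [0.02 0.01 0.04] 38.8 25.9
287.9 -4.4 26.56 [427.37 101.71 287.85] [ 0.76 -0.03 -3.46] [ 0.02 -0.04 -0.04] 38.4 25.9
287.2 -4.9 26.86 [427.38 101.71 287.17] [-0.06  0.13 -5.06] [ 0.02 -0.01 -0.02] 38.3 25.9
286.5 -4.5 27.16 [427.38 101.71 286.46] [-0.52  0.74 -4.33] [ 0.05 -0.    0.02] 38.6 25.9
285.8 -5.0 27.46 [427.45 101.69 285.85] [ 0.36 -0.72 -5.36] [ 0.   -0.06 -0.05] 38.7 25.9
285.1 2.5 27.76 [427.52 101.72 285.66] [-2.32  0.6   2.9 ] [-0.06  0.42  0.01] 38.4 26.4
```

```bash
python3 - <<'E'
from m import *
np.set_printoptions(precision=2,suppress=True)
st=lambda m:(lambda s:print(m,round(s['t'],2),s['eef_pos'],s['ft_force'],s['moment'],round(s['finger_gap'],1),round(s['grasp_force'],1)))(manip.sense())
manip.movel((427.4,101.7,285.6),v=30)
move_gripper(75);st('open')
manip.movel((427.4,101.7,350),v=120);manip.hold(.15);st('up')
w=grab('wrist');a=grab('scene')['pixels']
try:
    p,b=lidpts(w,(427.4,101.7,106));print('lid103',fit([w],[p],(427,102,103,55),False),'but131',fit([w],[b],(427,102,131,20),False))
except Exception as e: print(e)
cv2.imwrite('pics/placed.png',np.hstack([cv2.resize(a[110:290,90:330],(400,300)),cv2.resize(w['pixels'],(400,300))]))
E
```

```text
open 28.45 [427.56 101.7  285.75] [-0.59  0.8  -0.61] [-0.01  0.05 -0.01] 75.0 0.0
up 29.28 [426.88 101.67 348.79] [-0.77 -0.28 -0.34] [ 0.01 -0.01 -0.01] 74.9 0.0
lid103 (array([427.26, 101.38,  54.53]), np.float64(0.1854347569665009)) but131 (array([426.83, 104.69,  15.99]), np.float64(0.8113137844394931))
```

View pics/placed.png

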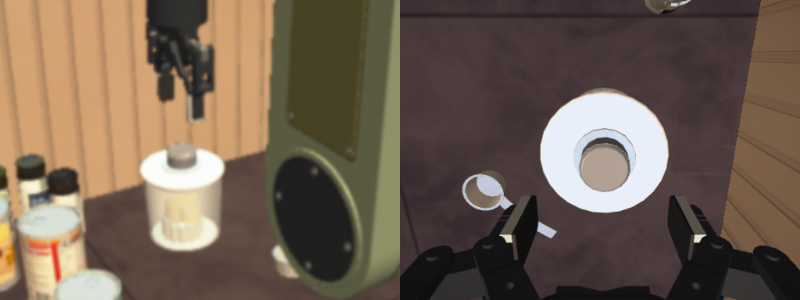

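The lid is home and level (the flange fits at z 103, centre within 0.4 mm of the mouth) with the button up at ≈(603, 168). Next I press it with closed fingers.

```bash
python3 - <<'E'
from m import *
np.set_printoptions(precision=2,suppress=True)
move_gripper(0,20)
x,y=427.4,101.7
manip.movel((x,y,312),v=100);manip.hold(.1)
def rd():
    v=[]
    for _ in range(2): manip.hold(.02);s=manip.sense();v.append((s['ft_force'][2],s['eef_pos'][2]))
    return np.mean(v,0)
f0=rd()[0];print('f0',f0,manip.sense()['t'],manip.sense()['finger_gap'])
z=312.;z0=None;log=[]
while z>275:
    tr=0 if z0 is None else z0-za
    z-=.8 if z0 is None else (1.0 if tr<14 else .4)
    manip.movel((x,y,z),v=25);f,za=rd();f-=f0;log.append((round(z,1),round(za,1),round(f,1)))
    if z0 is None and f>1.7: z0=za
    if f>14.5: print('limit');break
    if z0 is not None and (z0-za>17.2 or (z0-za>14.5 and f>3.5)): break
    if manip.sense()['t']>47: print('time');break
print(log,z0)
print(manip.sense()['t'])
E
```

```text
f0 -0.39686921299361416 30.75 -0.14410935705400343
[(311.2, np.float64(311.5), np.float64(1.1)), (310.4, np.float64(310.3), np.float64(0.4)), (309.6, np.float64(309.5), np.float64(0.6)), (308.8, np.float64(308.7), np.float64(0.3)), (308.0, np.float64(308.0), np.float64(1.0)), (307.2, np.float64(307.2), np.float64(0.3)), (306.4, np.float64(306.4), np.float64(-0.1)), (305.6, np.float64(305.6), np.float64(0.5)), (304.8, np.float64(305.1), np.float64(2.8)), (303.8, np.float64(304.1), np.float64(4.6)), (302.8, np.float64(303.1), np.float64(5.4)), (301.8, np.float64(302.3), np.float64(6.3)), (300.8, np.float64(301.4), np.float64(7.9)), (299.8, np.float64(300.5), np.float64(8.5)), (298.8, np.float64(299.6), np.float64(9.4)), (297.8, np.float64(298.6), np.float64(9.5)), (296.8, np.float64(297.7), np.float64(8.6)), (295.8, np.float64(296.6), np.float64(8.8)), (294.8, np.float64(295.5), np.float64(8.4)), (293.8, np.float64(294.4), np.float64(7.7)), (292.8, np.float64(293.3), np.float64(6.7)), (291.8, np.float64(292.0), np.float64(4.9)), (290.8, np.float64(290.7), np.float64(2.7)), (290.4, np.float64(290.4), np.float64(1.6)), (290.0, np.float64(289.8), np.float64(1.9)), (289.6, np.float64(289.1), np.float64(0.6)), (289.2, np.float64(289.0), np.float64(0.8)), (288.8, np.float64(288.7), np.float64(-0.1)), (288.4, np.float64(288.4), np.float64(0.4)), (288.0, np.float64(288.0), np.float64(0.1)), (287.6, np.float64(287.6), np.float64(0.9))] 305.0868288826971
39.5333
```

The force peaked at 9.5 N, fell to nothing at about 16.4 mm and stayed there, so the button has clicked over. I lift clear and check.

```bash
python3 - <<'E'
from m import *
np.set_printoptions(precision=2,suppress=True)
manip.movel((427.4,101.7,350),v=100);manip.hold(.2)
w=grab('wrist');a=grab('scene')['pixels'];p,_=None,None
p=big(w['pixels'].min(2)>190,proj(w,(427.4,101.7,106))[0]);print('lid',fit([w],[p],(427,102,103,55),False),manip.sense()['t'])
cv2.imwrite('pics/end.png',np.hstack([cv2.resize(a[110:290,90:330],(400,300)),cv2.resize(w['pixels'],(400,300))]))
E
```

```text
lid (array([427.24, 102.1 ,  54.12]), np.float64(0.4732147128394608)) 40.6083
```

View pics/end.png

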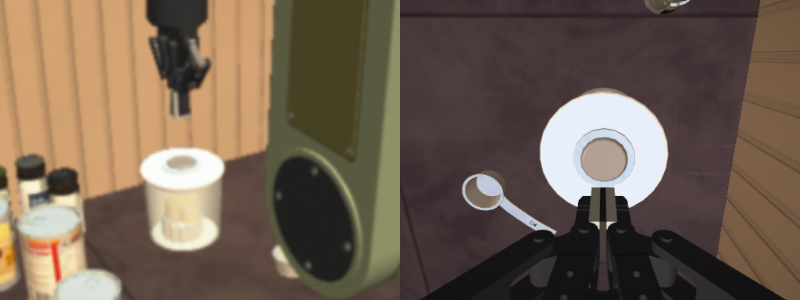

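The pictures show the button down and staying down at (603, 158), the lid level and home, and the tub where it was.

```bash
python3 -c "
from station import manip
print(manip.job_done())"
```

```text
the job is handed in; nothing more can be done
None
```

The tub is closed: the lid is home and level, the button was clicked down at a peak of about 9.5 N and stays down by itself, the tub is where it stood, and the job was handed in at about 41 s.

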